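Pack the last carton in the parcel tray and scan it

ROBOT

A 6-joint arm with a two-finger parallel gripper is mounted at the origin on the work surface. World frame = base frame: x ahead of the robot, y to its left, z up, the work surface at z = 0. Lengths are in mm, angles in degrees, forces in N, time in s.
With the tool pointing down it reaches from about 425 to 950 mm from the base axis. Payload 3.5 kg.
Tool frame: the origin (TCP) lies at the centre of the arm's flange, where the gripper is bolted on; the fingertips stand 173 mm ahead of it and the grasp point (between the pads) lies 155 mm ahead of it; z points along the fingers, y is the line along which they close (so a half turn about z gives the same grasp; the last joint's range is limited). The gripper opens to 85 mm and grips with 20 to 120 N. Pads are 22 mm wide; open, the fingers measure 114 mm over their backs; the gripper's body (76 mm by 85 mm) begins 54 mm behind the grasp point. The pads swing forward as they close: fully open they stand 13 mm farther back than shut.
Start: joints at [-84.74, 16.404, 90.338, -0, 73.258, -8.594], TCP at [161.654, -655.344, 404.725] pointing down, gripper open.
Joint ranges: [-158.93, 158.93], [-51.34, 127.21], [12.03, 142.37], [-87.48, 267.48], [13.55, 161.25], [-162.69, 162.69]. Speed limits (degrees/s): [159.86, 159.86, 180, 180, 180, 180].

INTERFACE

Orientations are given as a 3x3 rotation matrix whose columns are the frame's x, y, z axes.
In Python, from plant import * gives the robot as it stands. The module is installed in compiled form; this text tells all that it offers.
- The arm moves only by the tool jog_arm, never from a script. Its arguments are lists of equal length, an entry for each row: "xyz": the shift along the tool's x, y, z in m, a list of three; "delta_rot": the turn, a rotation vector about the tool's x, y, z in rad, a list of three; "grip": the closure, from 0 (fully open) to 1 (shut). In form: {"xyz": [[x, y, z], ...], "delta_rot": [[wx, wy, wz], ...], "grip": [grip, ...]}. A call has 1 to 12 rows; each row shifts and turns the commanded pose from where the row before left it, along the tool's axes as they then stand; what a row does not reach is not made up. A row lasts 1/8 s, in which the tool goes at most 62.5 mm and 10.7 degrees, less where a joint would pass 70% of its speed; a pose out of reach is approached as far as the arm can. A call is refused whole if a number of a shift passes 0.0625 or a number of a turn 0.188, either way. A call with a gripper value outside its range is refused whole. The fingers move at their own pace and stop on an object; "force" is the grip in N (left out, the last holds). Time passes only in rows, so rows that do not move let the fingers close. It gives the time, the measured TCP pose, the force, the opening and the grip force at its end, in the units of the state.
- state(): the state, without advancing time (a new reading comes with each control period).
- camera(name): name is "scene" or "top" or "wrist"; returns a dict with "pixels" (384x512x3 uint8, red, green, blue), "mtx" (3x3 intrinsics, pixels), "R" (3x3) and "t" (3): a world point X has camera coordinates R X + t; the wrist camera has in their place "mount" (4x4, takes a point from camera to tool coordinates, whose origin is the TCP and whose axes are the flange's). Camera axes: x right, y down, z forward; pixel columns grow to the right and rows downward; lengths in mm; the calibration is good to about 2 mm. A picture is of the moment at which its call begins: read the wrist's pose just before it. There is no depth.
- sign_off(): hands the job in; it is judged then, once.
The state is a dict: "t": time; "qpos": joint angles; "joint_velocities": joint speeds; "joint_torque": joint torques, N m; "ee_pos": TCP position; "tool_rot": TCP orientation; "ft_force": force on the tool from outside, world axes, zero at the start; "ft_torque": the same for the moment, N m; "width": finger opening in mm; "gripper_force": force on a finger pad.
Only numpy, scipy, OpenCV 4.12 (cv2) and the standard library are available. Lean on these libraries where they do the work, as an engineer would, in place of code of your own. Each camera call takes 0.05 s, during which the arm holds its last target. There are 200 camera calls.

TASK

Finish this food parcel: lower the long narrow meal carton (barcode up, either way round, not dropped) into the empty oblong pocket of the packing tray so that it sits flat and fully down, and let go of it. Then take the barcode scanner out of its cradle, carry it over the groceries without disturbing any of them, and hold it about 3 cm above the barcode on that carton: window centred over the code and facing straight down, the window's long side along the length of the code, and never touching the carton. The job ends there, with the scanner still held, steady, in the gripper over the code.

Things in the scene. Friction and masses are not known exactly. Their poses are not given: they have to be found in the camera images.
- carton: Long narrow cardboard meal carton lying flat, 60 mm along its x, 125 mm along its y, 58 mm high, about 0.26 kg; printed side bands, white barcode label on its upper face. Origin at the centre of its underside, z up. It stands on the table at one of two places (the square tea box stands at the other).
- carton_code (a point): Centre of the barcode, on the carton's upper face: 14 mm from the carton's centre towards its +y, 58 mm above its underside; axes as the carton's. The white label measures 48 mm along the carton's y (the length of the code) and 28 mm along its x; the bars run along x.
- tray: Grey moulded packing tray, fixed to the table, 186 mm along its x, 330 mm along its y, 24 mm high, with five pockets 18 mm deep (pocket floors 6 mm above the table). One row, at x +46 mm: in the middle the empty oblong pocket, and 116 mm to either side of its centre a round pocket with an upright jar. Other row, at x -48 mm: two low fish tins. Origin at the centre of its underside, z up.
- tray_hole0 (a point): Centre of the mouth of the empty oblong pocket, level with the tray's top (24 mm above the table); axes as the tray's. The pocket is 64 mm along x, 129 mm along y and 18 mm deep, with a small chamfer: the carton's origin comes to lie 18 mm below this point, the carton's y along the tray's y (either way round), and its upper 40 mm stand proud.
- cradle: Black desk cradle of the scanner, fixed to the table: an open rectangular cup 64 mm along x, 84 mm along y, rim 30 mm above the table, inner floor 6 mm, on a 105 by 100 mm base plate. Origin under the cup's centre. The scanner stands in it nose down with its handle over the cradle's -x side; lift it straight up.
- scanner: Cordless pistol-grip barcode scanner, black and grey, about 0.22 kg, standing nose down with its handle nearly level. Origin at the centre of its window, z up (opposite to the way the window looks). Head: nose 50 mm along x, 70 mm along y, 22 mm high; above it 42 by 56 mm up to z 97 mm. Handle: sticks out to -x from the head, from x -20 to -128 mm, 34 mm wide along y, 30 mm thick, rising slightly (0.12 rad) outwards.
- scanner_window (a point): Centre of the scanner's window in the end face of its nose (same point as the scanner's origin, same axes). The window's long side (56 mm) runs along y, its short side (30 mm) along x.
- scanner_grip (a point): Middle of the scanner's handle near its root, where it balances well: x -52 mm, z 78 mm in the scanner's frame, same axes. Pinch across y (34 mm wide); the handle reaches 15 mm above and below this point.
- jar0: Upright grocery jar, 68 mm across, 110 mm high, in the tray's round pocket at its -y end; leave alone. Origin at the centre of its underside.
- jar1: The same kind of jar in the tray's round pocket at its +y end; leave alone. Origin at the centre of its underside.
- fish0: Flat fish tin, 60 by 101 by 24 mm, in the tray's pocket at x -48, y -72 mm; leave alone. Origin at the centre of its underside.
- fish1: Flat fish tin, 60 by 101 by 24 mm, in the tray's pocket at x -48, y +72 mm; leave alone. Origin at the centre of its underside.
- sauce_jar: Upright sauce jar, 66 mm across, 120 mm high, standing between the cradle and the tray; leave alone. Origin at the centre of its underside.
- soup_can: Upright soup can, 66 mm across, 110 mm high, standing between the cradle and the tray; leave alone. Origin at the centre of its underside.
- tea_box: Square cardboard tea box, 96 by 96 by 70 mm, also with a barcode on top, too wide for the pocket; leave alone. Origin at the centre of its underside.
Mind the look-alikes: they are no part of the job. Leave any turquoise look-alike of the carton alone.

How it is judged (in metres and radians):
On the way, in this order (a step that is already met when the one before it is completed fails the run):
1. the carton sits flat and fully down in the empty pocket, barcode up, and is let go (horizontal distance between carton and tray_hole0 below 0.004 m and z of carton in the frame of tray_hole0 below -0.0155 m and angle between the y axis of carton and the y axis of tray, either way round below 0.05 rad and angle between carton's own z axis and vertical below 0.05 rad and contact force between the fingers and carton below 0.1 N), for 0.2 s.
2. the scanner has been lifted clear of its cradle in the gripper (z of scanner_window in the frame of cradle above 0.05 m and contact force between the fingers and scanner above 1 N), for 0.2 s.
At the end, for the whole second after the job is handed in: Carton flat in the oblong pocket (4 mm from centre, 2.5 mm from fully down, 0.05 rad from square and level), not gripped; scanner held by the gripper alone, at rest, window 15 to 45 mm above the code, 12 mm from its centre, tilt under 0.12 rad, along the code within 0.15 rad (all of step 1 and horizontal distance between scanner_window and carton_code below 0.012 m and z of scanner_window in the frame of carton_code between 0.015 and 0.045 m and angle between scanner's own z axis and vertical below 0.12 rad and angle between the y axis of scanner and the y axis of carton, either way round below 0.15 rad and linear speed of scanner below 0.02 m/s and angular speed of scanner below 0.15 rad/s and contact force between the fingers and scanner above 1 N and contact force between scanner and carton below 0.1 N and contact force between scanner and tray below 0.1 N and contact force between scanner and cradle below 0.1 N and contact force between scanner and jar0 below 0.1 N and contact force between scanner and jar1 below 0.1 N and contact force between scanner and fish0 below 0.1 N and contact force between scanner and fish1 below 0.1 N and contact force between scanner and sauce_jar below 0.1 N and contact force between scanner and soup_can below 0.1 N and contact force between scanner and tea_box below 0.1 N); the arm keeps its last pose, push and grip.
It fails at once if the carton is dropped (falls freely faster than 0.5 m/s) (linear speed of carton above 0.5 m/s and contact force between the fingers and carton below 0.1 N).
It fails at once if the scanner touches the carton (contact force between scanner and carton above 0.5 N).
It fails at once if another grocery is pushed more than 20 mm or tipped (distance of any of jar0, jar1, fish0, fish1, sauce_jar, soup_can, tea_box from where it was at the start of the episode above 0.02 m or angle between any of jar0, jar1, fish0, fish1, sauce_jar, soup_can, tea_box's own z axis and vertical above 0.3 rad).
It also fails if it takes over 72 s, if anything falls off the work surface, if the arm or the gripper's body presses on something with over 40 N, if the wrist force passes 120 N, or if a joint passes its speed limit or range.

## Working session

There is one attempt and no reset: what is moved stays moved. The work goes in short steps, Python scripts to look and compute and a tool call to move; the robot and the scene stay as the last step left them, time stands still between calls to the robot, and variables do not carry over. Pictures are saved under pics/ and viewed, at most 10 in all, crops included, and the job is handed in when it is done.

Besides the shell and the picture viewer there is one more tool, called after "Call:" by a JSON object that holds its "api" and its "payload". jog_arm: Moves the arm, as the interface text tells. Its arguments: {"type":"object","properties":{"xyz":{"type":"array","items":{"type":"array","items":{"type":"number"}}},"delta_rot":{"type":"array","items":{"type":"array","items":{"type":"number"}}},"grip":{"type":"array","items":{"type":"number"}},"force":{"type":"number"}},"required":["xyz","delta_rot","grip"]}

```bash
mkdir -p pics
python3 - <<'E'
from plant import *
import cv2,numpy as np,pickle
s=state();print(s['t'],s['ee_pos'],s['tool_rot'],s['width'])
d={}
for n in("scene","top"):
    c=camera(n);d[n]=c
    cv2.imwrite(f"pics/{n}0.png",cv2.resize(c["pixels"][:,:,::-1],(800,600),interpolation=cv2.INTER_CUBIC))
    print(n,c["mtx"],c["R"],c["t"])
pickle.dump(d,open("c0.pkl","wb"))
E
```

```text
0.0 [ 161.62707699 -655.08792763  403.34166766] [[ 9.70913269e-01  2.39431383e-01 -1.90604018e-04]
 [ 2.39431170e-01 -9.70910550e-01  2.32789512e-03]
 [ 3.72311697e-04 -2.30582081e-03 -9.99997272e-01]] 85.48110321059868
scene [[422.29881081   0.         253.61054589]
 [  0.         422.29881081 192.38478043]
 [  0.           0.           1.        ]] [[ 0.49182744  0.87054451 -0.0160633 ]
 [ 0.54651099 -0.32301667 -0.77264867]
 [-0.67781377  0.37123105 -0.63463061]] [-247.02394983 -207.6595492  1560.42976818]
top [[383.51590971   0.         259.20051806]
 [  0.         383.51590971 191.60394632]
 [  0.           0.           1.        ]] [[ 2.06076097e-03 -9.99687496e-01 -2.49131150e-02]
 [-9.98255987e-01 -5.86708325e-04 -5.90308359e-02]
 [ 5.89977718e-02  2.49913146e-02 -9.97945238e-01]] [ 32.26972429 510.31727498 954.07363405]
```

View pics/top0.png

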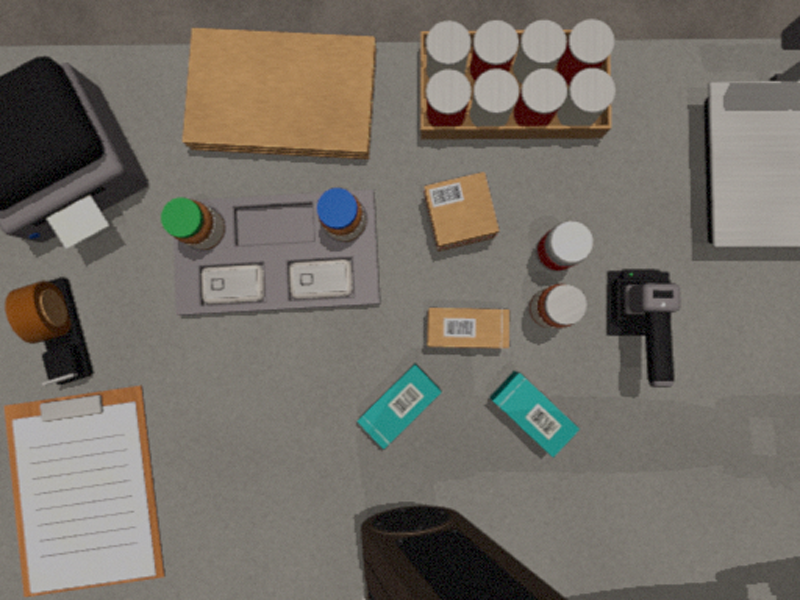

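View pics/scene0.png

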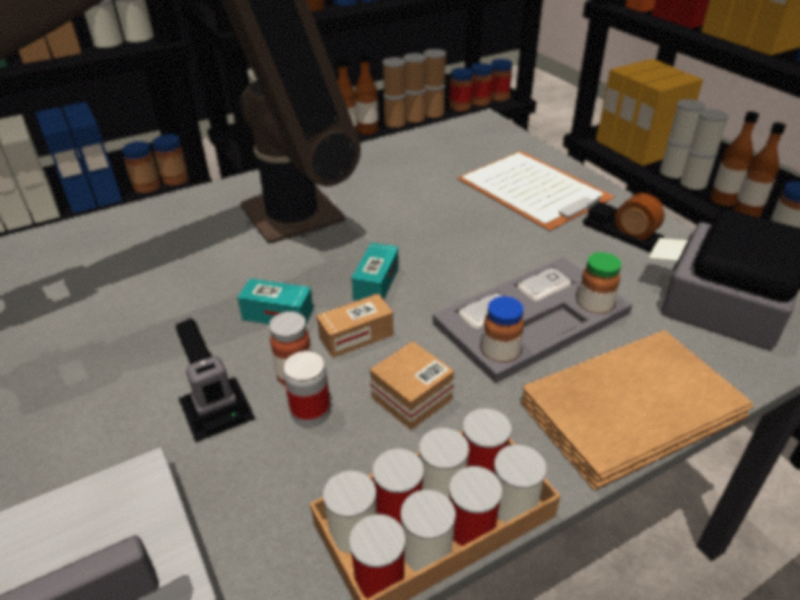

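Top view (800x600 scale): there are four candidates. Brown long box with label at (467,328), square brown tea box (460,210), turquoise boxes (400,405) and (535,415). Only the brown long one is long, narrow and not turquoise, so it is the carton. The empty pocket is at (275,224), jars at (185,220) and (340,210), scanner at (655,300) with its handle pointing towards the robot, and the two tall items at (568,243) and (560,305).

```bash
cat > h.py <<'E'
import numpy as np,cv2
def ray(c,uv,z):
    """pixels (native) -> world points on plane z; c has mtx,R,t"""
    uv=np.atleast_2d(np.float64(uv)); d=np.c_[uv,np.ones(len(uv))]@np.linalg.inv(c["mtx"]).T@c["R"]
    o=-c["R"].T@c["t"]; return o+d*((z-o[2])/d[:,2])[:,None]
def wristcal(c,s):
    T=np.eye(4);T[:3,:3]=s["tool_rot"];T[:3,3]=s["ee_pos"];M=T@np.array(c["mount"])
    return dict(mtx=c["mtx"],R=M[:3,:3].T,t=-M[:3,:3].T@M[:3,3],pixels=c["pixels"])
def rect(p):
    (c,wh,a)=cv2.minAreaRect(np.float32(p[:,:2])); b=cv2.boxPoints((c,wh,a))
    e=b[1]-b[0],b[2]-b[1]; l=max(e,key=np.linalg.norm); return np.array(c),sorted(wh),np.degrees(np.arctan2(l[1],l[0]))%180
E
python3 - <<'E'
from h import *;import pickle
from plant import *
d=pickle.load(open("c0.pkl","rb"));c=d["top"]
k=.64
def r(n,p,z):print(n,ray(c,np.array(p)*k,z).round(1).tolist())
r("carton top corners",[(430,308),(508,309),(507,346),(428,346)],58)
r("pocket",[(236,206),(313,203),(315,243),(237,245)],24)
r("tray",[(174,196),(375,191),(380,303),(178,312)],24)
r("jars",[(184,217),(338,207)],110)
r("sauce/soup a120",[(570,242),(562,305)],120);r("a110",[(570,242),(562,305)],110)
r("tea",[(427,184),(486,174),(497,232),(436,243)],70)
r("scanner head top",[(664,297)],105)
r("handle",[(659,325),(662,380)],90)
r("cradle base",[(609,272),(668,270),(610,335)],3)
w=camera("wrist");print(w["mtx"],w["mount"])
p=c["pixels"][185:300,220:420,::-1];cv2.imwrite("pics/crop.png",cv2.resize(p,None,fx=4,fy=4,interpolation=cv2.INTER_CUBIC))
E
```

```text
carton top corners [[494.5, -6.8, 58.0], [493.0, -126.7, 58.0], [436.2, -124.7, 58.0], [435.9, -3.7, 58.0]]
pocket [[662.1, 308.6, 24.0], [666.6, 182.6, 24.0], [601.1, 178.7, 24.0], [598.1, 305.8, 24.0]]
tray [[679.0, 411.2, 24.0], [686.0, 81.8, 24.0], [503.9, 72.9, 24.0], [489.1, 399.9, 24.0]]
jars [[627.1, 359.3, 110.0], [641.4, 129.9, 110.0]]
sauce/soup a120 [[587.1, -207.4, 120.0], [496.2, -194.7, 120.0]]
a110 [[588.6, -209.9, 110.0], [496.7, -197.1, 110.0]]
tea [[685.4, -2.0, 70.0], [700.6, -92.9, 70.0], [610.5, -109.1, 70.0], [593.7, -15.8, 70.0]]
scanner head top [[508.7, -345.7, 105.0]]
handle [[468.3, -343.5, 90.0], [387.7, -346.0, 90.0]]
cradle base [[555.9, -299.1, 3.0], [559.1, -394.3, 3.0], [453.4, -298.9, 3.0]]
[[266.04918859   0.         256.80610101]
 [  0.         266.04918859 191.4870956 ]
 [  0.           0.           1.        ]] [[-2.38858205e-04 -9.55048108e-01 -2.96450764e-01  7.63188063e+01]
 [ 9.99999939e-01 -1.52101123e-04 -3.15716171e-04 -1.13747682e+00]
 [ 2.56433637e-04 -2.96450821e-01  9.55048085e-01  3.01701152e+01]
 [ 0.00000000e+00  0.00000000e+00  0.00000000e+00  1.00000000e+00]]
```

View pics/crop.png

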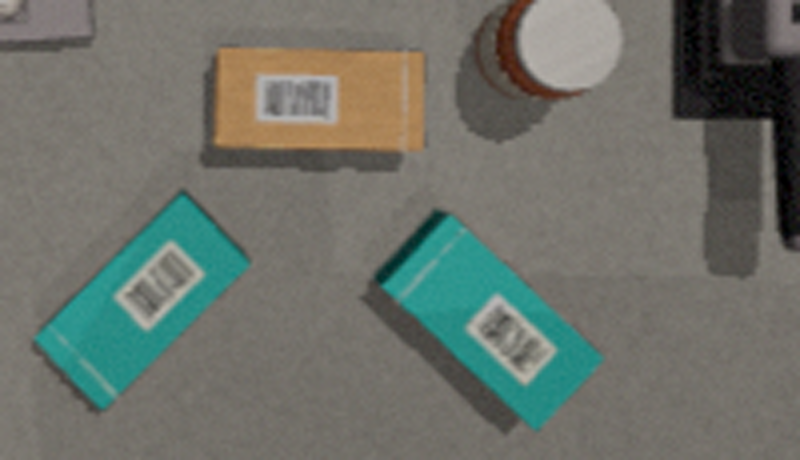

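The crop confirms it: the brown long box is the carton, with its label left of centre (world +y side). Both turquoise boxes are look-alikes. Next I'll write a small planner for the jog numbers and move above the carton.

```bash
cat >> h.py <<'E'
from scipy.spatial.transform import Rotation as Ro
def tool(h): h=np.radians(h);return np.array([[np.cos(h),np.sin(h),0],[np.sin(h),-np.cos(h),0],[0,0,-1.]])
def plan(p0,R0,p1,R1,n):
    """n equal rows from pose to pose: shift in m (tool axes), turn rad"""
    w=Ro.from_matrix(R0.T@R1).as_rotvec()/n; st=(np.array(p1)-p0)/n/1000; R=R0.copy(); X=[]
    for i in range(n): X.append((R.T@st).round(4).tolist()); R=R@Ro.from_rotvec(w).as_matrix()
    print("xyz",X,"rot",w.round(4).tolist(),"x",n); return np.array(p1),R
E
python3 - <<'E'
from h import *
from plant import *
s=state();R=s['tool_rot']
p,R=plan(s['ee_pos'],R,[450,-400,400],tool(30),8)
p,R=plan(p,R,[465,-65,400],tool(90),8)
E
```

```text
xyz [[0.0426, -0.0223, 0.0005], [0.0434, -0.0208, 0.0005], [0.0441, -0.0193, 0.0005], [0.0448, -0.0177, 0.0005], [0.0453, -0.0161, 0.0005], [0.0459, -0.0145, 0.0005], [0.0464, -0.0129, 0.0005], [0.0468, -0.0113, 0.0005]] rot [-0.0002, -0.0001, -0.0352] x 8
xyz [[0.0226, -0.0353, -0.0], [0.027, -0.0321, -0.0], [0.0309, -0.0283, -0.0], [0.0344, -0.024, -0.0], [0.0372, -0.0193, -0.0], [0.0394, -0.0143, -0.0], [0.0409, -0.009, -0.0], [0.0418, -0.0036, -0.0]] rot [-0.0, 0.0, -0.1309] x 8
```

Call:
{"api": "jog_arm", "payload": {"xyz": [[0.0426,-0.0223,0],[0.0434,-0.0208,0],[0.0441,-0.0193,0],[0.0448,-0.0177,0],[0.0453,-0.0161,0],[0.0459,-0.0145,0],[0.0464,-0.0129,0],[0.0468,-0.0113,0]], "delta_rot": [[0,0,-0.0352],[0,0,-0.0352],[0,0,-0.0352],[0,0,-0.0352],[0,0,-0.0352],[0,0,-0.0352],[0,0,-0.0352],[0,0,-0.0352]], "grip": [0,0,0,0,0,0,0,0]}}

```text
t: 1.15
ee_pos: [451.0, -399.0, 404.4]
tool_rot: [[0.866, 0.501, -0.0], [0.501, -0.866, 0.0], [-0.0, -0.001, -1.0]]
ft_force: [1.0, -1.6, -0.1]
width: 85.8
gripper_force: 0.0
```

Call:
{"api": "jog_arm", "payload": {"xyz": [[0.0226,-0.0353,0],[0.027,-0.0321,0],[0.0309,-0.0283,0],[0.0344,-0.024,0],[0.0372,-0.0193,0],[0.0394,-0.0143,0],[0.0409,-0.009,0],[0.0418,-0.0036,0],[0,0,0],[0,0,0]], "delta_rot": [[0,0,-0.1309],[0,0,-0.1309],[0,0,-0.1309],[0,0,-0.1309],[0,0,-0.1309],[0,0,-0.1309],[0,0,-0.1309],[0,0,-0.1309],[0,0,0],[0,0,0]], "grip": [0,0,0,0,0,0,0,0,0,0]}}

```text
t: 2.4
ee_pos: [465.2, -65.4, 404.7]
tool_rot: [[0.001, 1.0, -0.0], [1.0, -0.001, -0.0], [-0.0, -0.0, -1.0]]
ft_force: [-0.1, -0.5, 0.7]
width: 85.2
gripper_force: 0.0
```

Run:
```python
from h import *
from plant import *
s=state();c=wristcal(camera("wrist"),s);print(s['t'],s['ee_pos'],s['tool_rot'].round(4),s['qpos'])
im=c["pixels"];cv2.imwrite("pics/w1.png",im[:,:,::-1]);np.save("w1.npy",im)
hsv=cv2.cvtColor(im,cv2.COLOR_RGB2HSV)
m=((hsv[...,0]>8)&(hsv[...,0]<25)&(hsv[...,1]>90)&(hsv[...,2]>90)).astype(np.uint8)
m=cv2.morphologyEx(m,cv2.MORPH_CLOSE,np.ones((25,25)))
for k in cv2.findContours(m,0,2)[0]:
    if cv2.contourArea(k)>2000:
        print(cv2.minAreaRect(k),rect(ray(c,k[:,0],58)))
```

```text
2.4 [465.16467305 -65.41834342 404.65327492] [[ 7.e-04  1.e+00 -1.e-04]
 [ 1.e+00 -7.e-04 -5.e-04]
 [-5.e-04 -1.e-04 -1.e+00]] [-2.04045637e+01 -1.03632024e+01  1.18258484e+02 -2.81527344e-02
  7.21022919e+01 -2.03545823e+01]
((263.9034118652344, 203.7174072265625), (176.44729614257812, 63.889915466308594), 80.89540100097656) (array([ 475.84274292, -114.83018494]), [81.70445251464844, 239.83993530273438], np.float32(100.966064))
((430.5, 214.0), (208.0, 161.0), 90.0) (array([ 702.04473877, -143.29338074]), [183.5233612060547, 321.676513671875], np.float32(105.71718))
```

View pics/w1.png

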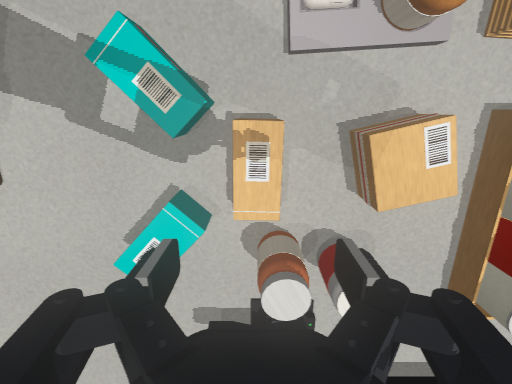

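The wrist view shows the carton at (258,170), label at (258,161), tea box at (412,162), turquoise look-alikes at (150,75) and (165,230), and a jar at (285,275). My colour mask ran into that jar, so I'll restrict it to the carton.

Run:
```python
from h import *
from plant import *
s=state();c=wristcal(camera("wrist"),s);im=c["pixels"]
hsv=cv2.cvtColor(im,cv2.COLOR_RGB2HSV).astype(int)
print(hsv[112:126,258].tolist());print(hsv[213:224,250].tolist())
m=np.zeros(im.shape[:2],np.uint8);reg=(slice(112,226),slice(222,296))
m[reg]=((hsv[...,1]>70)&(hsv[...,2]>170))[reg]
m=cv2.morphologyEx(m,cv2.MORPH_OPEN,np.ones((3,3)))
k=max(cv2.findContours(m,0,2)[0],key=cv2.contourArea);print(cv2.boundingRect(k));print("carton",rect(ray(c,k[:,0],58)))
k=np.zeros_like(m);k[reg]=((hsv[...,1]<50)&(hsv[...,2]>190))[reg]
k=np.argwhere(k)[:,::-1];k=k[(k[:,1]<200)&(abs(k[:,0]-258)<17)];print("label",rect(ray(c,k,58)))
```

```text
[[18, 20, 125], [19, 22, 126], [21, 20, 126], [22, 22, 128], [21, 20, 127], [21, 20, 126], [16, 88, 122], [16, 106, 118], [18, 116, 206], [18, 114, 213], [18, 115, 211], [18, 114, 210], [18, 115, 211], [18, 114, 211]]
[[18, 113, 223], [18, 112, 225], [18, 113, 226], [18, 111, 225], [18, 112, 226], [18, 112, 225], [18, 112, 219], [25, 16, 180], [22, 15, 181], [23, 17, 180], [21, 21, 155]]
(233, 120, 51, 91)
carton (array([466.14831543, -56.51128006]), [59.099281311035156, 112.08736419677734], np.float32(88.38447))
label (array([466.24182129, -48.79259109]), [27.595565795898438, 47.4202880859375], np.float32(89.21251))
```

Call:
{"api": "jog_arm", "payload": {"xyz": [[0.0024,0.001,0.04],[0,0,0.05],[0,0,0.05],[0,0,0.04],[0,0,0.02],[0,0,0.0035],[0,0,0],[0,0,0],[0,0,0],[0,0,0],[0,0,0],[0,0,0]], "delta_rot": [[0,0,0.017],[0,0,0],[0,0,0],[0,0,0],[0,0,0],[0,0,0],[0,0,0],[0,0,0],[0,0,0],[0,0,0],[0,0,0],[0,0,0]], "grip": [0,0,0,0,0,0,0,0,1,1,1,1], "force": 40}}

```text
t: 4.0
ee_pos: [466.6, -62.9, 202.2]
tool_rot: [[0.017, 1.0, 0.001], [1.0, -0.017, -0.0], [-0.0, 0.001, -1.0]]
ft_force: [-2.7, -0.6, 5.4]
width: 59.2
gripper_force: 45.7
```

Call:
{"api": "jog_arm", "payload": {"xyz": [[0,0,0],[0,0,0],[0,0,-0.03],[0,0,-0.05],[0,0,-0.05],[0,0,-0.05],[0,0,-0.02],[0,0,0],[0,0,0]], "delta_rot": [[0,0,0],[0,0,0],[0,0,0],[0,0,0],[0,0,0],[0,0,0],[0,0,0],[0,0,0],[0,0,0]], "grip": [1,1,1,1,1,1,1,1,1]}}

```text
t: 5.12
ee_pos: [465.6, -62.6, 398.9]
tool_rot: [[0.017, 1.0, -0.004], [1.0, -0.017, 0.001], [0.001, -0.004, -1.0]]
ft_force: [0.7, 0.4, -3.3]
width: 59.5
gripper_force: 45.4
```

Run:
```python
from h import *
from plant import *
s=state();print(s['t'],s['ee_pos'],s['tool_rot'].round(4).tolist(),s['width'],s['gripper_force'])
im=camera("wrist")["pixels"];cv2.imwrite("pics/w2.png",im[:,:,::-1])
# same height, via to a point where the pocket (632,244) shows beyond the held carton: TCP back in y
p,R=plan(s['ee_pos'],s['tool_rot'],[632,160,400],tool(91),8)
```

```text
5.125 [465.60207128 -62.56909654 398.86434959] [[0.0171, 0.9998, -0.0036], [0.9999, -0.0171, 0.0014], [0.0013, -0.0037, -1.0]] 59.45239640556747 45.419665575027466
xyz [[0.0282, 0.0203, -0.0002], [0.0281, 0.0204, -0.0002], [0.028, 0.0206, -0.0002], [0.0279, 0.0207, -0.0002], [0.0278, 0.0208, -0.0002], [0.0277, 0.0209, -0.0002], [0.0276, 0.021, -0.0002], [0.0275, 0.0212, -0.0001]] rot [-0.0005, -0.0002, -0.0043] x 8
```

View pics/w2.png

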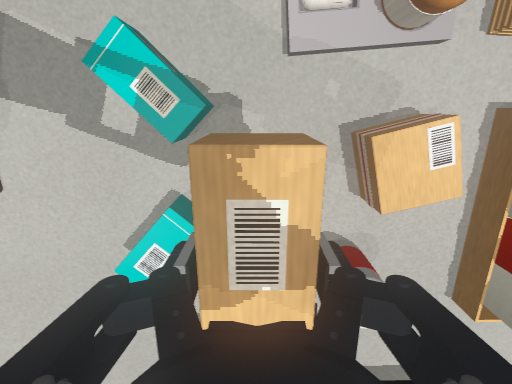

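The carton is held square between the pads, with its top face at u 190–326 and label centre about (257,245). Next I'll measure the carton in the hand and move so the wrist camera sees the pocket ahead of it.

Call:
{"api": "jog_arm", "payload": {"xyz": [[0.025,0.0205,0],[0.025,0.0205,0],[0.025,0.0205,0],[0.025,0.0205,0],[0.025,0.0205,0],[0.025,0.0205,0],[0.025,0.0205,0],[0.025,0.0205,0],[0,0,0],[0,0,0],[0,0,0]], "delta_rot": [[0,0,-0.005],[0,0,-0.005],[0,0,-0.005],[0,0,-0.005],[0,0,-0.005],[0,0,-0.005],[0,0,-0.005],[0,0,-0.005],[0,0,0],[0,0,0],[0,0,0]], "grip": [1,1,1,1,1,1,1,1,1,1,1]}}

```text
t: 6.55
ee_pos: [629.7, 136.5, 400.3]
tool_rot: [[-0.022, 1.0, -0.002], [1.0, 0.022, -0.0], [-0.0, -0.002, -1.0]]
ft_force: [0.3, -0.4, -3.7]
width: 59.4
gripper_force: 45.4
```

Run:
```python
from h import *
from plant import *
s=state();w=camera("wrist");c=wristcal(w,s);im=w["pixels"];print(s['t'],s['ee_pos'],s['tool_rot'].round(4).tolist())
cv2.imwrite("pics/w3.png",im[:,:,::-1])
hsv=cv2.cvtColor(im,cv2.COLOR_RGB2HSV)
m=np.zeros(im.shape[:2],np.uint8);reg=(slice(190,300),slice(215,302))
m[reg]=((hsv[...,1]<60)&(hsv[...,2]>120))[reg]
m=cv2.morphologyEx(m,cv2.MORPH_CLOSE,np.ones((7,7)));k=max(cv2.findContours(m,0,2)[0],key=cv2.contourArea)
M=np.array(w["mount"]);ct=dict(mtx=w["mtx"],R=M[:3,:3].T,t=-M[:3,:3].T@M[:3,3])
print(cv2.boundingRect(k),"label in tool",rect(ray(ct,k[:,0],143.5)))
```

```text
6.55 [629.73061246 136.53692744 400.34818863] [[-0.022, 0.9998, -0.0017], [0.9998, 0.022, -0.0003], [-0.0003, -0.0017, -1.0]]
(226, 199, 63, 91) label in tool (array([14.20953846,  0.49412155]), [28.238698959350586, 47.83588409423828], np.float32(0.2440354))
```

View pics/w3.png

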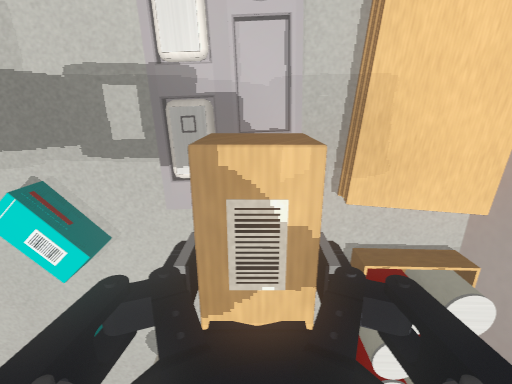

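The label sits at tool (14.2, 0.5) with the right size (28×48), so the carton is centred in the hand. The empty pocket shows at u 233–291, v 13–131. I'll measure its rim.

Run:
```python
from h import *
from plant import *
s=state();w=camera("wrist");c=wristcal(w,s);g=cv2.cvtColor(w["pixels"],cv2.COLOR_RGB2GRAY)
for v in(30,50,90,110):print(v,g[v-1:v+2,226:300].mean(0).astype(int).tolist())
for u in(250,262,275):print(u,g[4:26,u-2:u+3].mean(1).astype(int).tolist(),g[118:138,u-2:u+3].mean(1).astype(int).tolist())
```

```text
30 [181, 181, 184, 185, 185, 183, 166, 151, 139, 167, 178, 178, 182, 186, 187, 186, 186, 186, 186, 186, 186, 186, 186, 186, 185, 186, 186, 185, 186, 186, 186, 186, 185, 186, 185, 186, 185, 185, 185, 185, 185, 185, 185, 185, 185, 185, 185, 185, 185, 185, 185, 185, 185, 185, 185, 185, 185, 185, 158, 140, 140, 132, 104, 121, 145, 171, 183, 184, 184, 183, 181, 180, 180, 180]
50 [180, 180, 180, 183, 185, 185, 186, 167, 149, 129, 164, 177, 177, 179, 185, 187, 187, 187, 187, 187, 187, 187, 187, 187, 187, 187, 187, 187, 187, 187, 187, 187, 187, 187, 187, 187, 187, 187, 187, 187, 187, 187, 187, 187, 187, 187, 187, 186, 187, 186, 186, 186, 186, 186, 186, 186, 187, 186, 158, 140, 140, 131, 105, 121, 144, 170, 183, 185, 185, 182, 181, 181, 181, 181]
90 [169, 169, 170, 169, 169, 171, 174, 175, 175, 164, 154, 127, 162, 176, 176, 176, 176, 177, 176, 176, 176, 177, 177, 178, 177, 178, 178, 178, 178, 178, 177, 178, 178, 178, 178, 179, 179, 178, 179, 179, 180, 180, 179, 180, 180, 180, 179, 179, 179, 179, 179, 179, 179, 180, 180, 180, 179, 179, 179, 148, 128, 121, 98, 118, 134, 169, 178, 179, 178, 174,
[... 328 characters left out ...]
, 120, 98, 120, 135, 169, 180, 179, 178, 175, 173, 173, 173, 173]
250 [184, 184, 184, 184, 184, 184, 184, 184, 184, 181, 155, 159, 127, 94, 96, 95, 98, 185, 186, 186, 186, 186] [176, 176, 176, 176, 174, 164, 164, 163, 143, 143, 143, 124, 125, 109, 105, 108, 108, 106, 108, 108]
262 [184, 183, 183, 184, 184, 184, 184, 184, 183, 166, 158, 156, 95, 90, 94, 96, 143, 185, 184, 185, 185, 185] [177, 177, 178, 178, 178, 178, 178, 178, 178, 178, 177, 177, 125, 99, 145, 119, 107, 109, 109, 108]
275 [184, 184, 183, 184, 184, 184, 184, 184, 180, 157, 154, 123, 94, 95, 94, 97, 184, 184, 185, 184, 185, 185] [179, 179, 179, 179, 179, 180, 179, 179, 179, 179, 126, 126, 114, 117, 149, 119, 109, 108, 108, 109]
```

Run:
```python
from h import *
from plant import *
s=state();w=camera("wrist");c=wristcal(w,s)
L=ray(c,[(231.8,30),(232.8,50),(234.8,90),(236,110)],24);R=ray(c,[(291,30),(291,50),(290.8,90),(290.8,110)],24)
T=ray(c,[(250,13.4),(262,12.8),(275,12.3)],24);B=ray(c,[(262,131.5),(275,131)],24)
for P in(L,R,T,B):print(P.round(1)[:,:2].tolist())
print(np.polyfit(L[:,1],L[:,0],1),np.polyfit(R[:,1],R[:,0],1),np.polyfit(T[:,0],T[:,1],1))
```

```text
[[597.6, 299.5], [598.7, 278.9], [600.9, 235.0], [602.3, 211.7]]
[[665.6, 301.0], [666.8, 280.3], [669.2, 236.5], [670.6, 213.2]]
[[618.3, 316.5], [631.8, 317.4], [646.5, 318.2]]
[[635.4, 186.2], [652.0, 187.2]]
[-5.29470460e-02  6.13429003e+02] [-5.62997987e-02  6.82577893e+02] [5.93315414e-02 2.79834507e+02]
```

The pocket is (634.3, 251.0) with yaw 3.1°. The mouth including chamfer measures 68 mm, as expected, and the held label is consistent at a second depth. I'll move above it, low, and check again.

Run:
```python
from h import *
from plant import *
s=state()
p,R=plan(s['ee_pos'],s['tool_rot'],[633.8,250.8,400.3],tool(93.1),4)
```

```text
xyz [[0.0285, 0.0016, 0.0002], [0.0285, 0.0018, 0.0002], [0.0285, 0.0021, 0.0002], [0.0285, 0.0023, 0.0002]] rot [-0.0, 0.0, -0.0081] x 4
```

Call:
{"api": "jog_arm", "payload": {"xyz": [[0.0285,0.0016,0],[0.0285,0.0018,0],[0.0285,0.0021,0],[0.0285,0.0023,0],[0,0,0.04],[0,0,0.045],[0,0,0.04],[0,0,0.02],[0,0,0.009],[0,0,0],[0,0,0],[0,0,0]], "delta_rot": [[0,0,-0.008],[0,0,-0.008],[0,0,-0.008],[0,0,-0.008],[0,0,0],[0,0,0],[0,0,0],[0,0,0],[0,0,0],[0,0,0],[0,0,0],[0,0,0]], "grip": [1,1,1,1,1,1,1,1,1,1,1,1]}}

```text
t: 8.2
ee_pos: [634.5, 251.6, 249.1]
tool_rot: [[-0.055, 0.998, 0.003], [0.998, 0.055, 0.001], [0.001, 0.003, -1.0]]
ft_force: [0.5, 1.1, -3.3]
width: 59.1
gripper_force: 45.3
```

Run:
```python
from h import *
from plant import *
s=state();w=camera("wrist");im=w["pixels"];print(s['t'],s['ee_pos'],s['tool_rot'].round(4).tolist())
cv2.imwrite("pics/w4.png",cv2.resize(im[:200,:,::-1][:,130:390],None,fx=3,fy=3,interpolation=cv2.INTER_CUBIC))
```

```text
8.2 [634.49338886 251.56002964 249.0772533 ] [[-0.0548, 0.9985, 0.0029], [0.9985, 0.0548, 0.0007], [0.0005, 0.0029, -1.0]]
```

View pics/w4.png

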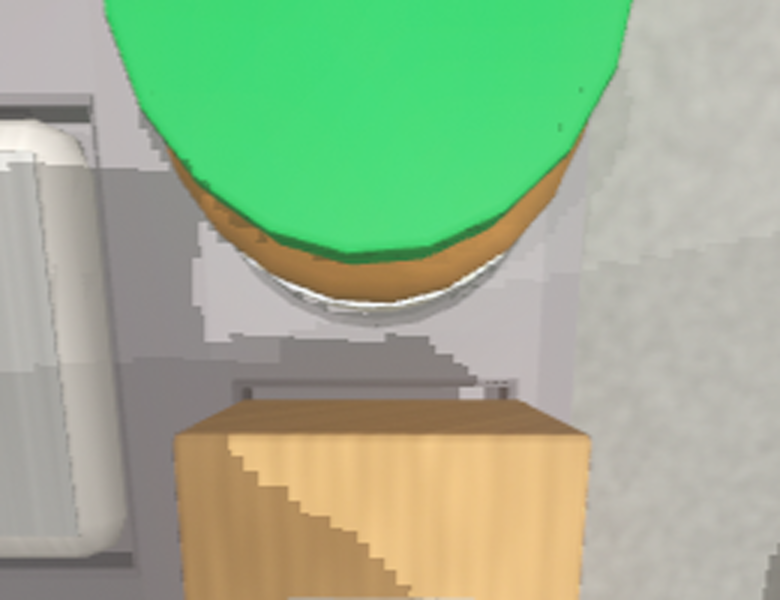

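In this crop the pocket mouth's far edge runs from (235,380) to (517,380) and the carton's lower front edge from (244,400) to (521,400). I'll compute the offset in tool axes.

Run:
```python
from h import *
from plant import *
s=state();w=camera("wrist");g=cv2.cvtColor(w["pixels"],cv2.COLOR_RGB2GRAY)
print(g[128:132,203:220].tolist());print(g[128:132,292:308].tolist());print(g[120:138,256].tolist(), g[120:138,226].tolist(),g[120:138,280].tolist())
M=np.array(w["mount"]);ct=dict(mtx=w["mtx"],R=M[:3,:3].T,t=-M[:3,:3].T@M[:3,3])
zt=s['ee_pos'][2]
print("mouth",ray(ct,[(208.3,129),(302.3,129),(256,126.7)],zt-24).round(1).tolist())
for zu in(199.5,201.5):print("carton bottom",ray(ct,[(211.3,133.3),(303.7,133.3)],zu).round(1).tolist())
print("carton top",ray(ct,[(130+175/3,145),(130+590/3,145)],143.5).round(1).tolist())
```

```text
[[128, 128, 129, 129, 119, 114, 111, 110, 111, 110, 111, 111, 111, 111, 111, 111, 111], [129, 128, 128, 128, 123, 114, 111, 107, 97, 93, 93, 107, 121, 125, 124, 125, 125], [128, 128, 128, 129, 123, 115, 112, 107, 92, 86, 86, 109, 126, 128, 128, 128, 129], [128, 128, 128, 129, 122, 114, 112, 107, 92, 86, 86, 110, 126, 128, 129, 128, 129]]
[[150, 151, 151, 151, 150, 149, 149, 149, 147, 148, 151, 179, 187, 186, 186, 187], [131, 131, 132, 131, 118, 99, 93, 101, 135, 147, 151, 179, 187, 186, 186, 186], [131, 131, 131, 131, 119, 99, 92, 102, 136, 147, 151, 178, 187, 186, 187, 187], [131, 131, 132, 132, 118, 99, 92, 101, 136, 147, 151, 178, 186, 186, 186, 187]]
[130, 130, 130, 129, 130, 129, 120, 115, 112, 124, 129, 129, 129, 117, 112, 113, 114, 114] [129, 129, 129, 129, 129, 128, 117, 110, 113, 125, 129, 129, 129, 114, 109, 109, 110, 111] [131, 131, 130, 130, 131, 130, 122, 115, 113, 131, 131, 130, 131, 119, 114, 112, 113, 114]
mouth [[63.2, -34.2, 224.8], [63.2, 32.9, 224.8], [64.8, -0.1, 224.8]]
carton bottom [[62.4, -27.9, 199.5], [62.4, 29.7, 199.5]]
carton bottom [[62.2, -28.3, 201.5], [62.2, 30.1, 201.5]]
carton top [[62.3, -28.4, 143.5], [62.3, 30.1, 143.5]]
```

Call:
{"api": "jog_arm", "payload": {"xyz": [[-0.0008,-0.0018,0],[0,0,0.012],[0,0,0.008],[0,0,0.006],[0,0,0.004],[0,0,0],[0,0,0]], "delta_rot": [[0,0,0],[0,0,0],[0,0,0],[0,0,0],[0,0,0],[0,0,0],[0,0,0]], "grip": [1,1,1,1,1,1,1]}}

```text
t: 9.18
ee_pos: [632.2, 250.4, 216.6]
tool_rot: [[-0.055, 0.998, -0.0], [0.998, 0.055, -0.0], [-0.0, -0.0, -1.0]]
ft_force: [1.6, -0.7, -4.0]
width: 59.4
gripper_force: 45.4
```

Call:
{"api": "jog_arm", "payload": {"xyz": [[0,0,0.002],[0,0,0.002],[0,0,0.002],[0,0,0.001],[0,0,0],[0,0,0]], "delta_rot": [[0,0,0],[0,0,0],[0,0,0],[0,0,0],[0,0,0],[0,0,0]], "grip": [1,1,1,1,1,1]}}

```text
t: 9.93
ee_pos: [632.2, 250.5, 210.1]
tool_rot: [[-0.055, 0.998, -0.0], [0.998, 0.055, -0.0], [-0.0, -0.0, -1.0]]
ft_force: [0.9, -0.5, -3.5]
width: 59.3
gripper_force: 45.5
```

The carton has entered the pocket without touching anything. I'll bring it down to the floor gently.

Call:
{"api": "jog_arm", "payload": {"xyz": [[0,0,0.001],[0,0,0.001],[0,0,0],[0,0,0]], "delta_rot": [[0,0,0],[0,0,0],[0,0,0],[0,0,0]], "grip": [1,1,1,1]}}

```text
t: 10.42
ee_pos: [632.2, 250.5, 208.3]
tool_rot: [[-0.055, 0.998, -0.0], [0.998, 0.055, 0.0], [0.0, -0.0, -1.0]]
ft_force: [0.4, -0.1, -3.5]
width: 59.0
gripper_force: 45.5
```

Call:
{"api": "jog_arm", "payload": {"xyz": [[0,0,0.001],[0,0,0],[0,0,0]], "delta_rot": [[0,0,0],[0,0,0],[0,0,0]], "grip": [1,1,1]}}

```text
t: 10.8
ee_pos: [632.3, 250.6, 208.2]
tool_rot: [[-0.055, 0.998, -0.0], [0.998, 0.055, -0.0], [-0.0, -0.0, -1.0]]
ft_force: [-3.9, -0.8, 6.0]
width: 59.3
gripper_force: 46.5
```

The carton is on the pocket floor: 208.2 minus 202.2 gives 6.0 mm, with an upward force of 9.5 N over the no-contact reading. I'll release and back off upward.

Call:
{"api": "jog_arm", "payload": {"xyz": [[0,0,0],[0,0,0],[0,0,0],[0,0,0],[0,0,-0.02],[0,0,-0.04],[0,0,-0.05],[0,0,-0.05],[0,0,-0.05],[0,0,0],[0,0,0]], "delta_rot": [[0,0,0],[0,0,0],[0,0,0],[0,0,0],[0,0,0],[0,0,0],[0,0,0],[0,0,0],[0,0,0],[0,0,0],[0,0,0]], "grip": [0.15,0.15,0.15,0.15,0.15,0.1,0,0,0,0,0]}}

```text
t: 12.18
ee_pos: [631.9, 250.5, 418.1]
tool_rot: [[-0.055, 0.998, 0.001], [0.998, 0.055, 0.0], [0.0, 0.001, -1.0]]
ft_force: [-0.2, -0.3, 0.2]
width: 85.1
gripper_force: 0.0
```

Run:
```python
from h import *
from plant import *
s=state();w=camera("wrist");c=wristcal(w,s);im=w["pixels"];print(s['t'],s['ee_pos'],s['tool_rot'].round(4).tolist())
cv2.imwrite("pics/w5.png",im[:,:,::-1])
hsv=cv2.cvtColor(im,cv2.COLOR_RGB2HSV)
m=((hsv[...,1]<60)&(hsv[...,2]>200)).astype(np.uint8)
m=cv2.morphologyEx(m,cv2.MORPH_CLOSE,np.ones((5,5)))
for k in cv2.findContours(m,0,2)[0]:
    if 500<cv2.contourArea(k)<6000: print(cv2.boundingRect(k),rect(ray(c,k[:,0],64)))
p,R=plan(s['ee_pos'],s['tool_rot'],[560,-40,420],tool(45),7)
p,R=plan(p,R,[460,-345,420],tool(0),7)
```

```text
12.175 [631.87573504 250.46974641 418.12608528] [[-0.0548, 0.9985, 0.001], [0.9985, 0.0548, 0.0002], [0.0002, 0.001, -1.0]]
(174, 185, 41, 60) (array([554.16394043, 189.70458984]), [49.11286163330078, 83.2408447265625], np.float32(93.302574))
(246, 153, 23, 29) (array([632.34124756, 258.59542847]), [27.6862850189209, 35.32380676269531], np.float32(93.12857))
xyz [[-0.0409, -0.0125, -0.0003], [-0.0421, -0.0075, -0.0003], [-0.0427, -0.0025, -0.0003], [-0.0427, 0.0027, -0.0003], [-0.042, 0.0078, -0.0003], [-0.0408, 0.0127, -0.0003], [-0.039, 0.0175, -0.0003]] rot [0.0001, -0.0001, 0.12] x 7
xyz [[-0.0409, 0.0207, 0.0], [-0.0383, 0.0252, 0.0], [-0.0353, 0.0293, 0.0], [-0.0318, 0.0331, 0.0], [-0.0279, 0.0364, 0.0], [-0.0236, 0.0393, 0.0], [-0.0191, 0.0417, 0.0]] rot [0.0, -0.0, 0.1122] x 7
```

View pics/w5.png

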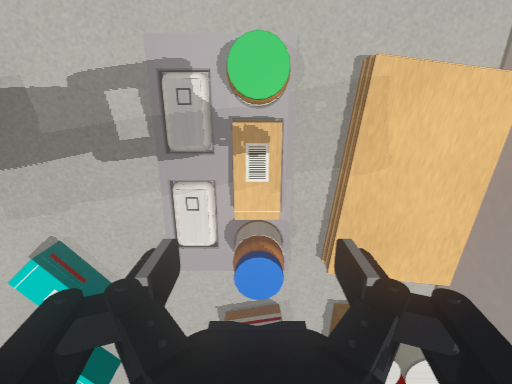

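The carton is down in the pocket between the jars, label around (257,162). The lit label end puts the code at about (632.0, 264.8). Now to the scanner.

Call:
{"api": "jog_arm", "payload": {"xyz": [[-0.0409,-0.0125,0],[-0.0421,-0.0075,0],[-0.0427,-0.0025,0],[-0.0427,0.0027,0],[-0.042,0.0078,0],[-0.0408,0.0127,0],[-0.039,0.0175,0]], "delta_rot": [[0,0,0.12],[0,0,0.12],[0,0,0.12],[0,0,0.12],[0,0,0.12],[0,0,0.12],[0,0,0.12]], "grip": [0,0,0,0,0,0,0]}}

```text
t: 13.1
ee_pos: [559.5, -41.2, 415.0]
tool_rot: [[0.71, 0.704, -0.004], [0.704, -0.71, 0.001], [-0.002, -0.003, -1.0]]
ft_force: [0.1, -0.2, 0.4]
width: 85.5
gripper_force: 0.0
```

Call:
{"api": "jog_arm", "payload": {"xyz": [[-0.0409,0.0207,0],[-0.0383,0.0252,0],[-0.0353,0.0293,0],[-0.0318,0.0331,0],[-0.0279,0.0364,0],[-0.0236,0.0393,0],[-0.0191,0.0417,0],[-0.03,0,0],[-0.03,0,0],[0,0,0],[0,0,0]], "delta_rot": [[0,0,0.112],[0,0,0.112],[0,0,0.112],[0,0,0.112],[0,0,0.112],[0,0,0.112],[0,0,0.112],[0,0,0],[0,0,0],[0,0,0],[0,0,0]], "grip": [0,0,0,0,0,0,0,0,0,0,0]}}

```text
t: 14.48
ee_pos: [400.9, -345.1, 416.3]
tool_rot: [[1.0, 0.001, -0.001], [0.001, -1.0, 0.001], [-0.001, -0.001, -1.0]]
ft_force: [0.7, -0.2, -0.1]
width: 85.6
gripper_force: 0.0
```

Run:
```python
from h import *
from plant import *
s=state();w=camera("wrist");im=w["pixels"];print(s['t'],s['ee_pos'],s['tool_rot'].round(4).tolist(),s['qpos'])
cv2.imwrite("pics/w6.png",cv2.convertScaleAbs(cv2.resize(im[:,:,::-1],(800,600),interpolation=cv2.INTER_CUBIC),alpha=1.6,beta=20))
```

```text
14.475 [ 400.85301911 -345.14309659  416.30373965] [[1.0, 0.0015, -0.0006], [0.0015, -1.0, 0.0013], [-0.0006, -0.0013, -1.0]] [-5.17289670e+01 -2.70105769e+00  1.10074113e+02  2.37607942e-02
  7.27071411e+01  3.81794494e+01]
```

View pics/w6.png

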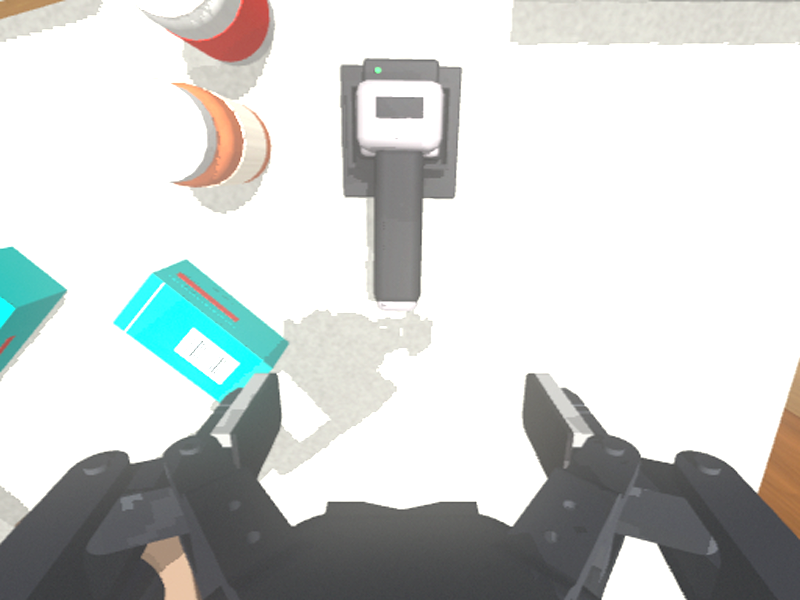

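The scanner head top is at (357–443, 80–150) with its handle running (400,155) to (398,300), i.e. along −x. The cradle base corners are (341,66), (462,68), (455,198), (345,196).

Run:
```python
from h import *
from plant import *
s=state();w=camera("wrist");c=wristcal(w,s);im=w["pixels"];k=.64
def r(n,p,z):
    q=ray(c,np.array(p)*k,z);print(n,q[:,:2].round(1).tolist(),q[:,:2].mean(0).round(1))
r("base",[(341,66),(462,68),(455,198),(345,196)],4)
r("head top",[(358,81),(442,81),(440,150),(359,150)],103)
g=im.astype(int).sum(2)
L=[];
for v in range(106,186,8):
    d=np.where(g[v,232:280]<200)[0]+232; L.append((d.min(),v)); L.append((d.max()+1,v))
L=np.array(L);z=99
A=ray(c,L[0::2],99);B=ray(c,L[1::2],99);m=(A+B)/2
print(np.c_[L[0::2,0],L[1::2,0],m[:,:2],A[:,1]-B[:,1]].round(1).tolist())
```

```text
base [[558.5, -293.7], [557.2, -393.0], [453.3, -391.4], [454.8, -293.0]] [ 506.  -342.8]
head top [[529.3, -316.7], [529.3, -368.3], [489.4, -368.2], [489.4, -316.2]] [ 509.3 -342.3]
[[232.0, 271.0, 479.9, -337.9, 40.1], [232.0, 271.0, 472.0, -337.8, 40.5], [234.0, 271.0, 463.9, -338.9, 38.7], [240.0, 270.0, 455.8, -341.5, 31.7], [240.0, 270.0, 447.4, -341.5, 31.9], [240.0, 270.0, 439.0, -341.5, 32.2], [240.0, 269.0, 430.4, -340.9, 31.4], [240.0, 269.0, 421.6, -340.9, 31.7], [240.0, 269.0, 412.6, -340.9, 32.0], [240.0, 269.0, 403.5, -340.9, 32.3]]
```

Call:
{"api": "jog_arm", "payload": {"xyz": [[0.027,-0.0016,0],[0.027,-0.0016,0],[0,0,0.045],[0,0,0.05],[0,0,0.045],[0,0,0.025],[0,0,0.012],[0,0,0],[0,0,0],[0,0,0],[0,0,0],[0,0,0]], "delta_rot": [[0,0,0.006],[0,0,0.006],[0,0,0],[0,0,0],[0,0,0],[0,0,0],[0,0,0],[0,0,0],[0,0,0],[0,0,0],[0,0,0],[0,0,0]], "grip": [0,0,0,0,0,0,0,0,0,1,1,1], "force": 90}}

```text
t: 16.08
ee_pos: [454.6, -342.3, 240.9]
tool_rot: [[1.0, -0.01, 0.0], [-0.01, -1.0, -0.0], [0.0, 0.0, -1.0]]
ft_force: [-11.0, 3.8, 14.7]
width: 33.1
gripper_force: 90.0
```

Call:
{"api": "jog_arm", "payload": {"xyz": [[0,0,0],[0,0,0],[0,0,0],[0,0,0]], "delta_rot": [[0,0,0],[0,0,0],[0,0,0],[0,0,0]], "grip": [1,1,1,1]}}

```text
t: 16.58
ee_pos: [454.6, -342.4, 241.0]
tool_rot: [[1.0, -0.01, -0.0], [-0.01, -1.0, -0.001], [-0.0, 0.001, -1.0]]
ft_force: [-2.9, 0.5, 5.5]
width: 32.8
gripper_force: 89.7
```

The scanner handle is gripped (33 mm opening). Lifting straight up.

Call:
{"api": "jog_arm", "payload": {"xyz": [[0,0,-0.005],[0,0,-0.015],[0,0,-0.025],[0,0,-0.035],[0,0,-0.04],[0,0,-0.035],[0,0,-0.015],[0,0,0],[0,0,0],[0,0,0]], "delta_rot": [[0,0,0],[0,0,0],[0,0,0],[0,0,0],[0,0,0],[0,0,0],[0,0,0],[0,0,0],[0,0,0],[0,0,0]], "grip": [1,1,1,1,1,1,1,1,1,1]}}

```text
t: 17.82
ee_pos: [454.3, -341.9, 408.0]
tool_rot: [[1.0, -0.01, -0.003], [-0.01, -1.0, 0.003], [-0.003, -0.003, -1.0]]
ft_force: [-0.9, 0.1, -2.8]
width: 32.9
gripper_force: 89.4
```

Run:
```python
from h import *
from plant import *
s=state();w=camera("wrist");im=w["pixels"];t=camera("scene");print(s['t'],s['ee_pos'],s['tool_rot'].round(4).tolist(),s['qpos'].round(1))
a=cv2.convertScaleAbs(im[150:,100:420,::-1],alpha=1.6,beta=20)
b=cv2.resize(t["pixels"][100:290,60:280,::-1],None,fx=1.85,fy=1.85);a=cv2.resize(a,None,fx=1.2,fy=1.2)
h=max(a.shape[0],b.shape[0]);o=np.zeros((h,a.shape[1]+b.shape[1],3),np.uint8);o[:a.shape[0],:a.shape[1]]=a;o[:b.shape[0],a.shape[1]:]=b
print(o.shape);cv2.imwrite("pics/w7.png",o)
```

```text
17.825 [ 454.34984056 -341.90710529  408.00540076] [[0.9999, -0.0104, -0.0026], [-0.0104, -0.9999, 0.0028], [-0.0027, -0.0028, -1.0]] [-47.2   2.9 105.3  -0.   72.   43.4]
(352, 791, 3)
```

View pics/w7.png

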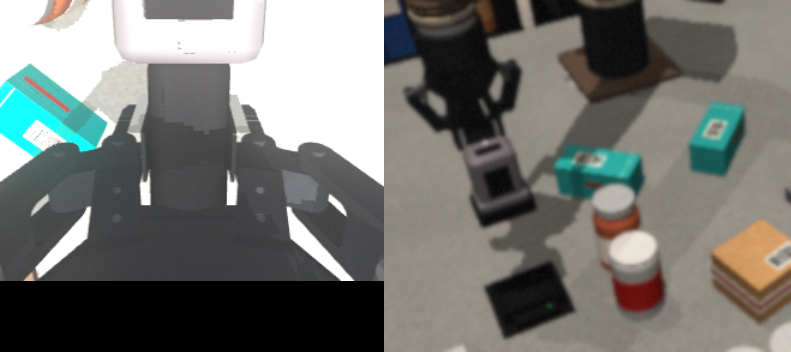

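The scanner is held and clear of its cradle, upright, with its handle between the pads. Next I'll plan the carry and check numerically how the head sits in the hand.

Run:
```python
from h import *
from plant import *
s=state();w=camera("wrist");im=w["pixels"].astype(int)
print("row190",im[185:190,180:340].mean((0,2)).astype(int).tolist())
print("col",im[95:215,250:262].mean((1,2)).astype(int).tolist())
plan(s['ee_pos'],s['tool_rot'],[579.1,261.9,408],tool(3.1),14)
```

```text
row190 [164, 164, 166, 168, 167, 165, 165, 166, 165, 163, 164, 165, 165, 165, 164, 143, 119, 122, 127, 128, 130, 132, 134, 136, 138, 140, 142, 144, 146, 148, 149, 149, 149, 149, 149, 149, 149, 149, 149, 149, 149, 149, 149, 149, 149, 149, 149, 149, 149, 149, 149, 149, 149, 149, 149, 149, 149, 149, 149, 149, 149, 149, 149, 149, 148, 149, 149, 149, 138, 131, 187, 215, 220, 220, 220, 220, 220, 220, 220, 220, 220, 220, 220, 220, 192, 158, 149, 149, 149, 149, 149, 149, 149, 149, 149, 149, 149, 149, 149, 149, 149, 149, 149, 149, 149, 149, 149, 149, 149, 149, 149, 149, 149, 149, 149, 149, 149, 149, 149, 149, 149, 150, 149, 149, 149, 148, 147, 145, 144, 142, 141, 139, 138, 136, 135, 133, 132, 127, 126, 149, 165, 168, 168, 169, 170, 171, 171, 169, 169, 168, 166, 165, 165, 165, 165, 165, 164, 162, 163, 166]
col [65, 65, 57, 55, 69, 69, 68, 51, 55, 65, 100, 68, 86, 99, 106, 114, 123, 131, 138, 139, 141, 142, 144, 146, 147, 149, 151, 152, 153, 154, 155, 156, 158, 159, 158, 158, 158, 158, 158, 158, 157, 69, 63, 63, 63, 63, 63, 63, 62, 62, 62, 62, 62, 62, 62, 62, 62, 62, 62, 62, 62, 62, 62, 61, 61, 61, 61, 61, 61, 61, 58, 116, 138, 153, 152, 152, 152, 152, 152, 152, 151, 151, 151, 151, 151, 163, 193, 205, 210, 215, 217, 217, 217, 217, 216, 212, 210, 202, 178, 117, 139, 137, 134, 130, 126, 122, 118, 112, 57, 57, 57, 57, 58, 58, 58, 58, 59, 58, 58, 57]
xyz [[0.0084, -0.0432, 0.0001], [0.0086, -0.0432, 0.0001], [0.0088, -0.0431, 0.0001], [0.009, -0.0431, 0.0001], [0.0092, -0.0431, 0.0001], [0.0094, -0.043, 0.0001], [0.0096, -0.043, 0.0001], [0.0098, -0.0429, 0.0001], [0.01, -0.0429, 0.0001], [0.0102, -0.0428, 0.0001], [0.0104, -0.0428, 0.0001], [0.0106, -0.0427, 0.0001], [0.0108, -0.0427, 0.0001], [0.011, -0.0426, 0.0001]] rot [-0.0001, 0.0001, -0.0046] x 14
```

The head measures centred at tool x ≈ 54.5, y ≈ 0, which agrees with the in-cradle measurement. Carrying it high over the groceries with soft start and stop.

Call:
{"api": "jog_arm", "payload": {"xyz": [[0.0042,-0.0216,0],[0.0042,-0.0216,0],[0.0086,-0.0432,0],[0.0088,-0.0431,0],[0.009,-0.0431,0],[0.0092,-0.0431,0],[0.0094,-0.043,0],[0.0096,-0.043,0]], "delta_rot": [[0,0,-0.0023],[0,0,-0.0023],[0,0,-0.0046],[0,0,-0.0046],[0,0,-0.0046],[0,0,-0.0046],[0,0,-0.0046],[0,0,-0.0046]], "grip": [1,1,1,1,1,1,1,1]}}

```text
t: 18.98
ee_pos: [516.1, -37.3, 410.5]
tool_rot: [[1.0, 0.023, 0.001], [0.023, -1.0, 0.0], [0.001, -0.0, -1.0]]
ft_force: [0.6, -1.5, -2.4]
width: 33.1
gripper_force: 89.6
```

Call:
{"api": "jog_arm", "payload": {"xyz": [[0.0098,-0.0429,0],[0.01,-0.0429,0],[0.0102,-0.0428,0],[0.0104,-0.0428,0],[0.0106,-0.0427,0],[0.0108,-0.0427,0],[0.005,-0.0213,0],[0.0045,-0.0213,0],[0,0,0],[0,0,0],[0,0,0]], "delta_rot": [[0,0,-0.0046],[0,0,-0.0046],[0,0,-0.0046],[0,0,-0.0046],[0,0,-0.0046],[0,0,-0.0046],[0,0,-0.0023],[0,0,-0.0023],[0,0,0],[0,0,0],[0,0,0]], "grip": [1,1,1,1,1,1,1,1,1,1,1]}}

```text
t: 20.35
ee_pos: [577.2, 260.6, 410.3]
tool_rot: [[0.999, 0.053, -0.0], [0.053, -0.999, -0.0], [-0.0, 0.0, -1.0]]
ft_force: [-0.1, -1.0, -2.0]
width: 33.3
gripper_force: 89.8
```

Call:
{"api": "jog_arm", "payload": {"xyz": [[0.0004,-0.0012,0.01],[0,0,0.02],[0,0,0.02],[0,0,0.015],[0,0,0.008],[0,0,0.006],[0,0,0],[0,0,0],[0,0,0],[0,0,0]], "delta_rot": [[0,0,0],[0,0,0],[0,0,0],[0,0,0],[0,0,0],[0,0,0],[0,0,0],[0,0,0],[0,0,0],[0,0,0]], "grip": [1,1,1,1,1,1,1,1,1,1]}}

```text
t: 21.6
ee_pos: [577.5, 262.8, 331.7]
tool_rot: [[0.999, 0.054, 0.001], [0.054, -0.999, 0.0], [0.001, -0.0, -1.0]]
ft_force: [-0.4, 0.1, -2.4]
width: 32.8
gripper_force: 89.8
```

Run:
```python
from h import *
from plant import *
s=state();print(s['t'],s['ee_pos'],s['ft_force'],np.abs(s['joint_velocities']).max())
w=camera("wrist")["pixels"].astype(int)
print("row",w[185:190,186:204].mean((0,2)).astype(int).tolist(),w[185:190,310:328].mean((0,2)).astype(int).tolist())
print("col",w[100:118,250:262].mean((1,2)).astype(int).tolist(),w[185:206,250:262].mean((1,2)).astype(int).tolist())
t=camera("top");d=(s['tool_rot'])
p0=s['ee_pos']+d@np.array([54.5,0,138]);a=t["R"]@p0+t["t"];a=t["mtx"]@a;print("expect head top in top view",(a[:2]/a[2]).round(1))
g=t["pixels"];u,v=(a[:2]/a[2]).astype(int)
cv2.imwrite("pics/t8.png",g[v-60:v+60,u-60:u+60,::-1])
print("row",g[v-6:v-2,u-26:u+26].mean((0,2)).astype(int).tolist());print("col",g[v-26:v+26,u-12:u-8].mean((1,2)).astype(int).tolist())
```

```text
21.6 [577.47294754 262.81883369 331.68780367] [-0.4108141   0.13432181 -2.43998454] 0.16303385143018206
row [181, 180, 180, 180, 180, 180, 180, 177, 176, 159, 144, 153, 158, 160, 162, 165, 167, 169] [176, 174, 173, 172, 170, 169, 167, 159, 157, 168, 180, 183, 183, 183, 183, 183, 184, 182]
col [187, 190, 70, 74, 87, 127, 91, 111, 126, 134, 143, 153, 162, 170, 171, 173, 174, 176] [250, 250, 249, 250, 248, 245, 237, 235, 218, 178, 172, 170, 166, 162, 158, 153, 149, 142, 79, 80, 80]
expect head top in top view [146.3 128.6]
row [80, 81, 77, 57, 49, 77, 81, 83, 78, 61, 32, 38, 59, 76, 59, 36, 30, 22, 22, 18, 23, 14, 18, 16, 32, 61, 83, 85, 86, 86, 82, 79, 77, 82, 105, 125, 127, 121, 112, 103, 84, 63, 60, 73, 90, 109, 118, 117, 121, 122, 114, 110]
col [115, 90, 77, 59, 39, 24, 21, 21, 21, 23, 25, 24, 27, 33, 24, 24, 20, 30, 26, 28, 30, 33, 42, 42, 43, 52, 50, 48, 51, 48, 49, 47, 43, 37, 40, 31, 34, 34, 34, 36, 33, 35, 32, 31, 36, 36, 33, 33, 31, 32, 34, 33]
```

The scanner hasn't slipped in the grip. The window works out at about (632.0, 265.7, 96), against the code at (632.0, 264.8, 64): about 1 mm off centre and 32 mm above. The arm is steady, so I'm handing in.

```bash
python3 -c "
from plant import *
print(sign_off())"
```

```text
the job is handed in; nothing more can be done
None
```

The job is handed in: the carton is seated and released in the oblong pocket, and the scanner is held steady about 32 mm above its barcode, about 1 mm off centre; these figures are from my own measurements, as `sign_off()` gave no verdict.

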